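Put the returned pipe fittings back where they belong

ROBOT

A 7-joint arm with a two-finger parallel gripper is mounted at the origin on the work surface. World frame = base frame: x ahead of the robot, y to its left, z up, the work surface at z = 0. Lengths are in m, angles in rad, forces in N, time in s.
With the tool pointing down it reaches from about 0.4 to 0.85 m from the base axis. Payload 6.9 kg.
Tool frame: the origin (TCP) lies midway between the tips of the shut fingers; the grasp point (between the pads) lies 19 mm behind it (r.grasp_offset is the distance from the TCP to the grasp point, in m); z points along the fingers, y is the line along which they close (so a half turn about z gives the same grasp; the last joint's range is limited). The gripper opens to 85 mm and grips with 20 to 120 N. Pads are 22 mm wide; open, the fingers measure 114 mm over their backs; the gripper's body (76 mm by 85 mm) begins 54 mm behind the grasp point. The pads swing forward as they close: fully open they stand 13 mm farther back than shut.
Start: joints at [-1.081, 0.507, -0.238, 1.5, 0.126, 1.149, -0.155], TCP at [0.234, 0.58, 0.231] pointing down, gripper open.
Joint ranges: [-3.08, 3.08], [-0.24, 2.05], [-1.43, 1.35], [0, 2.5], [-1.52, 4.66], [0.17, 1.96], [-2.89, 2.89]. Speed limits (rad/s): [2.39, 2.39, 3.14, 3.14, 3.14, 3.14, 3.14].

INTERFACE

Orientations are given as a rotation vector (axis times angle).
In Python, from rig import r, solver, viewer gives the robot as it stands. The module is installed in compiled form; this text tells all that it offers. Calls block until the motion is done:
- r.movep(position, orientation): joint-space move of the TCP to a pose.
- r.movel(position, ori=None, v=0.15): straight line of the TCP; ori=None keeps the orientation; v is the mean speed in m/s.
- r.set_joints(angles): joint-space move.
- r.grip(opening, grip_force=None): opening from 0.0 (shut) to 1.0 (fully open); grip_force is the grip in N (None keeps the last); returns when the fingers have stopped.
- r.wait(seconds).
- solver.ik(position, orientation): joint angles nearest the present ones, or None.
- r.get_state(): the state.
- viewer.capture(name): name is "scene" or "top" or "wrist"; returns a dict with "image" (480x640x3 uint8, red, green, blue), "camera_matrix" (3x3 intrinsics, pixels), "R" (3x3) and "t" (3): a world point X has camera coordinates R X + t. Camera axes: x right, y down, z forward; pixel columns grow to the right and rows downward; lengths in m; the calibration is good to about 2 mm. A picture is of the moment at which its call begins. There is no depth.
A pose or a line that the arm cannot do raises r.Unreachable and nothing moves.
- r.close_job(): hands the job in; it is judged then, once.
Trained networks look in the newest picture that a camera, given by its name, has taken for a name from the list of things; names that differ only in an ending like _2 or _b are one class to them, and where a whole thing is asked for, a point or a joint stands for the part that bears it (a point fixed in the world has none). Each returns a list of dicts, best first, with "score" (0 to 1); they miss things now and then, are a little off and sometimes report something else, mostly with a low value. They report only what shows in the picture. A call takes as long as a camera call.
- viewer.find_in(camera, thing): "position" ([x, y, z] in m, in world coordinates, good to about 4 mm: the middle of the surface that is visible of it).
- viewer.masks_of(camera, thing): "mask" (480x640 bool, what is visible of it).
The state is a dict: "time_s": time; "joint_pos": joint angles; "joint_vel": joint speeds; "effort": joint torques, N m; "ee_pos": TCP position; "orientation": TCP orientation; "ft_force": force on the tool from outside, world axes, zero at the start; "wrist_torque": the same for the moment, N m; "gripper_width": opening from 0.0 (shut) to 1.0 (fully open); "grasp_force": force on a finger pad.
Only numpy, scipy, OpenCV 4.12 (cv2) and the standard library are available. Lean on these libraries where they do the work, as an engineer would, in place of code of your own. Each camera call takes 0.05 s, during which the arm holds its last target. There are 200 camera calls.

TASK

Put the returned fittings away: stand the rusty-brown reducer upright in the orange tray and the bright stainless reducer upright in the blue tray, never letting the stainless one touch the rusty one or the orange tray. Thread the large silver ring and then the small black ring onto the green post, so that the large one lies flat on the foot and the small one flat on top of it. Set the red flange upright into the yellow-walled nest, turned so that its flat meets the nest's straight wall and it sits fully down.

Things in the scene. Friction and masses are not known exactly. Their poses are not given: they have to be found in the camera images.
- reducer_rusty_mid (a point): Rust-brown (carbon steel) concentric pipe reducer standing on its wide end: foot 60 mm in diameter up to 14 mm, a cone up to 46 mm, then a straight round neck 42 mm in diameter up to its top at 76 mm (grip the neck, about 60 mm above the underside). 0.35 to 0.7 kg. This point: on its axis, half-way up (38 mm above its underside); z up.
- reducer_stainless_mid (a point): Bright silver (stainless) concentric pipe reducer standing on its wide end: foot 60 mm in diameter up to 14 mm, a cone up to 46 mm, then a straight round neck 42 mm in diameter up to its top at 76 mm (grip the neck, about 60 mm above the underside). 0.35 to 0.7 kg. This point: on its axis, half-way up (38 mm above its underside); z up.
- ring_large_mid (a point): Silver steel, larger spacer ring lying flat: outside diameter 62 mm, hole 38 mm, 24 mm high; grip it across the outside. 0.2 to 0.4 kg, round. This point: on its axis, half-way up (12 mm above its underside); z up.
- ring_small_mid (a point): Black steel, smaller spacer ring lying flat: outside diameter 46 mm, hole 32 mm, 24 mm high; grip it across the outside. 0.1 to 0.2 kg, round. This point: on its axis, half-way up (12 mm above its underside); z up.
- flange_mid (a point): Red flange: round plate 80 mm in diameter, 12 mm thick, one flat cut across its rim 24 mm from the axis; on it a round upright hub 40 mm in diameter up to 50 mm above the underside (grip the hub). 0.3 to 0.6 kg. This point: on the axis, half-way up (25 mm above its underside); z up, x points from the axis square to the flat (flat at x = +24 mm).
- tray_orange: Orange open square plastic tray, fixed to the bench, 120 x 120 mm outside, 28 mm high, walls and floor 5 mm thick (inside 110 x 110 mm, floor 5 mm above the bench). Origin: centre of its underside, on the bench; z up, x and y along its sides.
- tray_blue: Blue open square plastic tray, fixed to the bench, 120 x 120 mm outside, 28 mm high, walls and floor 5 mm thick (inside 110 x 110 mm, floor 5 mm above the bench). Origin: centre of its underside, on the bench; z up, x and y along its sides.
- post: Green round foot, 90 mm in diameter and 10 mm thick, fixed to the bench, with an upright steel post 14 mm in diameter in its middle; the post's tip, tapered over the last 6 mm, is 64 mm above the bench. Rings threaded on it rest on the foot or on one another. Origin: on the post's axis, at bench level; z up.
- nest: Black base plate 5 mm thick, fixed to the bench, with a yellow wall round a D-shaped pocket for the red flange: wall top 15 mm, pocket floor 5 mm above the bench. Inner radius 45 mm about the origin; straight wall's inner face at x = +29 mm: 5 mm play all round, enters if turned within about 8 degrees. Origin: centre of the round part, at bench level; z up, x square to the straight wall.

How it is judged:
By the outcome, as a careful person would: the job done as asked, in the order asked, and still so for the second after the job is handed in, with the robot touching nothing.
It also fails if it takes over 144 s, if anything falls off the work surface, if the arm or the gripper's body presses on something with over 40 N, if the wrist force passes 120 N, or if a joint passes its speed limit or range.

## Working session

There is one attempt and no reset: what is moved stays moved. The work goes in short steps, each a Python script; the robot and the scene stay as the last script left them, time stands still between calls to the robot, and variables do not carry over. Pictures are saved under pics/ and viewed, at most 14 in all, crops included, and the job is handed in when it is done.

```bash
mkdir -p pics; cat > h.py <<'E'
import numpy as np, cv2
from rig import r, solver, viewer
def snap(cam,name):
    d=viewer.capture(cam); cv2.imwrite(f'pics/{name}.png',d['image'][:,:,::-1]); return d
E
python3 - <<'E'
from h import *
for c in('scene','top'):
    d=snap(c,c+'1'); print(c,d['camera_matrix'].tolist(),(-d['R'].T@d['t']).round(3))
    for n in ['reducer_rusty_mid','reducer_stainless_mid','ring_large_mid','ring_small_mid','flange_mid','tray_orange','tray_blue','post','nest']:
        print(n,[(np.round(q['position'],3).tolist(),round(q['score'],2)) for q in viewer.find_in(c,n)])
s=r.get_state();print(s['time_s'],s['orientation'],s['ft_force'])
E
```

```text
scene [[493.47053615415615, 0.0, 325.65268837264875], [0.0, 493.47053615415615, 238.38433194157275], [0.0, 0.0, 1.0]] [ 0.865 -0.67   0.87 ]
reducer_rusty_mid []
reducer_stainless_mid [([0.535, -0.014, 0.045], 0.87), ([0.56, 0.398, 0.01], 0.52), ([0.656, 0.124, 0.012], 0.48)]
ring_large_mid [([0.442, 0.094, 0.016], 0.81)]
ring_small_mid [([0.337, -0.296, 0.022], 0.91)]
flange_mid [([0.45, -0.12, 0.015], 0.96)]
tray_orange [([0.56, 0.397, 0.009], 0.9)]
tray_blue [([0.654, -0.122, 0.005], 0.6)]
post [([0.656, 0.123, 0.01], 0.64)]
nest [([0.558, -0.403, -0.003], 0.84), ([0.652, -0.12, 0.001], 0.33)]
top [[512.6990032709576, 0.0, 317.96405838956736], [0.0, 512.6990032709576, 240.20105833086947], [0.0, 0.0, 1.0]] [0.303 0.007 1.27 ]
reducer_rusty_mid [([0.493, -0.238, 0.06], 0.93)]
reducer_stainless_mid [([0.519, 0.005, 0.073], 0.71)]
ring_large_mid [([0.438, 0.102, 0.024], 0.87)]
ring_small_mid [([0.332, -0.298, 0.028], 0.53), ([0.439, -0.102, 0.013], 0.5)]
flange_mid [([0.44, -0.102, 0.012], 0.81)]
tray_orange [([0.562, 0.4, 0.003], 0.76), ([0.489, -0.239, 0.062], 0.55)]
tray_blue [([0.648, -0.124, 0.005], 0.68)]
post [([0.651, 0.128, 0.012], 0.65)]
nest [([0.552, -0.399, 0.007], 0.61)]
1.0 [-5.99124054e-01 -3.08389469e+00  5.03320192e-05] [-0.71891533  0.01069832  0.19113735]
```

View pics/scene1.png

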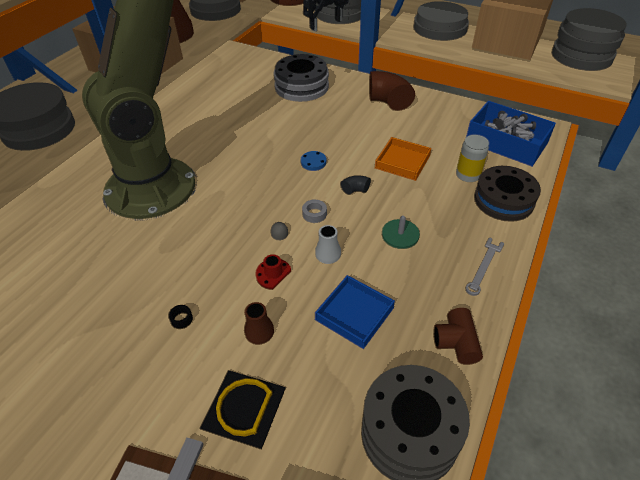

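View pics/top1.png

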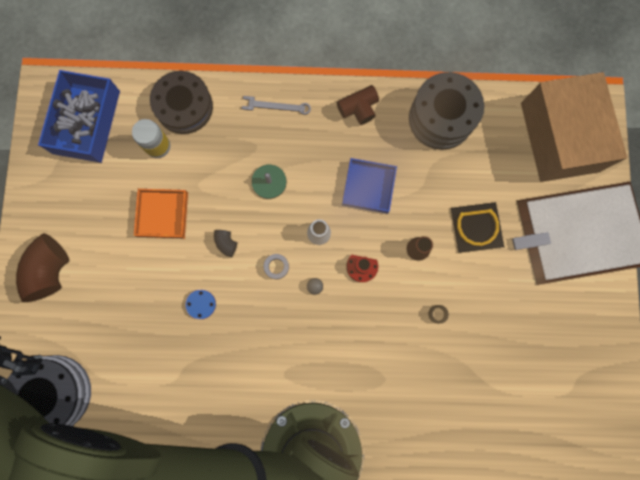

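The two views agree: rusty reducer at scene (258,322), stainless at (328,244), rings at (314,211) and (180,317), flange at (272,270), nest at (243,408). The grey ball and black elbow are distractors. Next I fit the known shapes to the masks.

```bash
cat >> h.py <<'E'
from scipy.optimize import minimize, least_squares
A=np.linspace(0,2*np.pi,48,endpoint=False)
def disc(R,z): return np.c_[R*np.cos(A),R*np.sin(A),0*A+z]
def box(w,h): return np.array([[x,y,z] for x in(-w,w) for y in(-w,w) for z in(0,h)])
red=np.r_[disc(.03,0),disc(.03,.014),disc(.021,.046),disc(.021,.076)]
pl=disc(.04,0); pl[:,0]=np.minimum(pl[:,0],.024)
MODEL={'reducer_rusty_mid':[red],'reducer_stainless_mid':[red],
 'ring_large_mid':[np.r_[disc(.031,0),disc(.031,.024)]],'ring_small_mid':[np.r_[disc(.023,0),disc(.023,.024)]],
 'flange_mid':[np.r_[pl,pl+[0,0,.012]],np.r_[disc(.02,.012),disc(.02,.05)]],
 'tray_orange':[box(.06,.028)],'tray_blue':[box(.06,.028)],'post':[np.r_[disc(.045,0),disc(.045,.01)],np.r_[disc(.007,0),disc(.007,.064)]]}
def proj(d,X):
    c=X@d['R'].T+d['t']; return (c@d['camera_matrix'].T)[:,:2]/c[:,2:]
def rz(y): return np.array([[np.cos(y),-np.sin(y),0],[np.sin(y),np.cos(y),0],[0,0,1]])
S=4
def render(d,n,p,z0=0):
    m=np.zeros((480*S,640*S),np.uint8)
    for P in MODEL[n]:
        q=proj(d,P@rz(p[2]).T+[p[0],p[1],z0])*S
        cv2.fillConvexPoly(m,cv2.convexHull(q.astype(np.int32)),1)
    return m
def fit(d,cam,n,p0,yaw=False,yaws=(0,),z0=0):
    """p0: xy guess. Returns x,y,yaw,iou. Uses the mask nearest the guess."""
    M=[q for q in viewer.masks_of(cam,n) if q['mask'].sum()>20]
    g=proj(d,np.array([[p0[0],p0[1],.02]]))[0]
    M=[q['mask'] for q in M if np.hypot(*(np.argwhere(q['mask']).mean(0)[::-1]-g))<60 + 0*q['score']]
    if not M: return None
    m=M[0].astype(np.uint8)
    cs,_=cv2.findContours(m,cv2.RETR_EXTERNAL,cv2.CHAIN_APPROX_NONE); m=cv2.drawContours(m*0,[max(cs,key=cv2.contourArea)],-1,1,-1)
    m=cv2.resize(m,None,fx=S,fy=S,interpolation=cv2.INTER_NEAREST)
    def cost(v):
        q=render(d,n,(v[0],v[1],v[2] if yaw else 0),z0); i=(q&m).sum(); return 1-i/((q|m).sum()+1)
    best=None
    for y in yaws:
        s=minimize(cost,[*p0[:2],y] if yaw else p0[:2],method='Nelder-Mead',options=dict(initial_simplex=[[p0[0],p0[1],y],[p0[0]+.01,p0[1],y],[p0[0],p0[1]+.01,y],[p0[0],p0[1],y+.3]] if yaw else [p0[:2],[p0[0]+.01,p0[1]],[p0[0],p0[1]+.01]],xatol=2e-4,fatol=1e-3,maxiter=90))
        if best is None or s.fun<best.fun: best=s
    return np.round([*best.x[:2],best.x[2] if yaw else 0,1-best.fun],4)
def nestfit(d,p0):
    """yellow wall -> x,y,yaw(+x to straight wall)"""
    hsv=cv2.cvtColor(d['image'],cv2.COLOR_RGB2HSV); Y=cv2.inRange(hsv,(20,130,90),(35,255,255))
    uv=np.argwhere(Y)[:,::-1].astype(float)
    g=proj(d,np.array([[p0[0],p0[1],.015],[p0[0]+.05,p0[1],.015]])); uv=uv[np.hypot(*(uv-g[0]).T)<1.6*np.hypot(*(g[1]-g[0]))]
    ray=np.c_[uv,np.ones(len(uv))]@np.linalg.inv(d['camera_matrix']).T@d['R']; C=-d['R'].T@d['t']
    X=(C+ray*((.013-C[2])/ray[:,2])[:,None])[:,:2]
    def res(v):
        l=(X-v[:2])@rz(v[2])[:2,:2]; a=np.hypot(*l.T)-.045-v[3]; b=l[:,0]-.029-v[3]
        return np.maximum(a,b)
    best=min((least_squares(res,[*X.mean(0),y,.003],loss='soft_l1',f_scale=.003) for y in np.arange(0,6.3,.5)),key=lambda s:s.cost)
    return np.round([*best.x,np.sqrt(2*best.cost/len(X)),len(X)],4)
E
python3 - <<'E'
from h import *
import time;t=time.time()
G={'reducer_rusty_mid':(.493,-.238),'reducer_stainless_mid':(.525,0),'ring_large_mid':(.44,.098),'ring_small_mid':(.335,-.297),'flange_mid':(.442,-.11),'tray_orange':(.56,.4),'tray_blue':(.65,-.123),'post':(.652,.126)}
for c in('scene','top'):
    d=viewer.capture(c)
    for n,p in G.items():
        y=n in('flange_mid','tray_orange','tray_blue')
        print(c,n,fit(d,c,n,p,y,np.arange(0,6.2,.8) if n=='flange_mid' else (0,.5,1) if y else (0,)))
    print(c,'nest',nestfit(d,(.555,-.4)))
print(time.time()-t)
E
```

```text
scene reducer_rusty_mid [ 0.4965 -0.2507  0.      0.9438]
scene reducer_stainless_mid [ 5.290e-01 -1.000e-04  0.000e+00  9.058e-01]
scene ring_large_mid [0.4407 0.1013 0.     0.9261]
scene ring_small_mid [ 0.3361 -0.2961  0.      0.8734]
scene flange_mid [ 0.4483 -0.1118 -0.1687  0.9594]
scene tray_orange [0.5664 0.3951 1.592  0.9107]
scene tray_blue [ 0.6525 -0.1251 -0.1533  0.9791]
scene post [0.6587 0.1296 0.     0.9151]
scene nest [ 5.5930e-01 -3.9950e-01  6.4384e+00  3.3000e-03  2.3000e-03  7.5000e+02]
top reducer_rusty_mid [ 0.4905 -0.2498  0.      0.9444]
top reducer_stainless_mid [ 0.5239 -0.0011  0.      0.9475]
top ring_large_mid [0.4349 0.0996 0.     0.9494]
top ring_small_mid [ 0.3301 -0.2989  0.      0.9171]
top flange_mid None
top tray_orange [ 0.559   0.3926 -0.0018  0.9756]
top tray_blue [ 0.6476 -0.1256  1.4112  0.9766]
top post [0.6525 0.129  0.     0.9601]
top nest [ 5.570e-01 -3.996e-01  1.510e-01  3.300e-03  2.600e-03  4.630e+02]
27.09022331237793
```

```bash
cat >> h.py <<'E'
from scipy.spatial.transform import Rotation as Ro
def ori(yaw): return Ro.from_matrix(rz(yaw)@np.diag([1.,-1,-1])).as_rotvec()
def over(x,y,yaw,z=.2): r.movep([x,y,z],ori(yaw))
def st(): 
    s=r.get_state(); print('t',round(s['time_s'],1),'tcp',np.round(s['ee_pos'],4),'w',round(s['gripper_width'],3),'gf',round(s['grasp_force'],1),'F',np.round(s['ft_force'],1)); return s
def pick(x,y,yaw,z,force=60,up=.2):
    r.movel([x,y,z+.06],ori(yaw),v=.25); r.movel([x,y,z],v=.1); r.grip(0.0,force); st(); r.movel([x,y,up],v=.25); return st()
def place(x,y,yaw,z,up=.2,opening=1.0):
    over(x,y,yaw,up); r.movel([x,y,z+.03],v=.25); r.movel([x,y,z],v=.06); st(); r.grip(opening); r.movel([x,y,up],v=.25); st()
E
python3 - <<'E'
from h import *
for n,p in dict(rusty=(.4935,-.25),orange=(.5625,.394),st=(.5265,-.0005),blue=(.65,-.1255),rl=(.438,.1),rs=(.333,-.2975),post=(.6555,.129),fl=(.446,-.112),nest=(.558,-.3995)).items():
    print(n,[ (round(y,1),*np.round(q[[0,6]],1)) for y in np.arange(-3,3.2,.5) if (q:=solver.ik([*p,.2],ori(y))) is not None and (q:=np.array(q)) is not None])
over(.4935,-.25,np.arctan2(-.25,.4935)); st()
d=snap('wrist','w1'); print(fit(d,'wrist','reducer_rusty_mid',(.4935,-.25)),(-d['R'].T@d['t']).round(3))
print([(n,np.round(proj(d,np.array([[*p,0]]))[0])) for n,p in dict(fl=(.446,-.112),rs=(.333,-.2975),nest=(.558,-.3995)).items()])
E
```

```text
rusty [(np.float64(-3.0), np.float64(0.2), np.float64(2.3)), (np.float64(-2.5), np.float64(0.2), np.float64(2.8)), (np.float64(-2.0), np.float64(-0.2), np.float64(-2.5)), (np.float64(-1.5), np.float64(-0.2), np.float64(-2.0)), (np.float64(-1.0), np.float64(-0.2), np.float64(-1.5)), (np.float64(-0.5), np.float64(-0.1), np.float64(-1.2)), (np.float64(0.0), np.float64(-0.2), np.float64(-0.6)), (np.float64(0.5), np.float64(-0.1), np.float64(-0.2)), (np.float64(1.0), np.float64(-0.1), np.float64(0.3)), (np.float64(1.5), np.float64(-0.0), np.float64(0.7)), (np.float64(2.0), np.float64(0.0), np.float64(1.2)), (np.float64(2.5), np.float64(0.1), np.float64(1.6)), (np.float64(3.0), np.float64(0.2), np.float64(2.0))]
orange [(np.float64(-3.0), np.float64(-0.5), np.float64(0.9)), (np.float64(-2.5), np.float64(-0.4), np.float64(1.3)), (np.float64(-2.0), np.float64(-0.3), np.float64(1.8)), (np.float64(-1.5), np.float64(-0.3), np.float64(2.2)), (np.float64(-1.0), np.float64(-0.2), np.float64(2.6)), (np.float64(-0.5), np.float64(-1.2), np.float64(-2.1)), (np.float64(0.0), np.float64(-0.9), np.float6
[... 4850 characters left out ...]
, (np.float64(-1.0), np.float64(0.1), np.float64(-1.5)), (np.float64(-0.5), np.float64(0.1), np.float64(-1.0)), (np.float64(0.0), np.float64(0.1), np.float64(-0.4)), (np.float64(0.5), np.float64(0.1), np.float64(0.1)), (np.float64(1.0), np.float64(0.1), np.float64(0.5)), (np.float64(1.5), np.float64(0.2), np.float64(1.0)), (np.float64(2.0), np.float64(0.3), np.float64(1.4)), (np.float64(2.5), np.float64(0.3), np.float64(1.8)), (np.float64(3.0), np.float64(0.3), np.float64(2.3))]
t 5.0 tcp [ 0.494  -0.2491  0.1999] w 0.997 gf 0.0 F [ 0.6  0.5 -0.7]
[ 0.4935 -0.2508  0.      0.9712] [ 0.56  -0.282  0.343]
[('fl', array([225., 308.])), ('rs', array([434., 323.])), ('nest', array([447.,  64.]))]
```

View pics/w1.png

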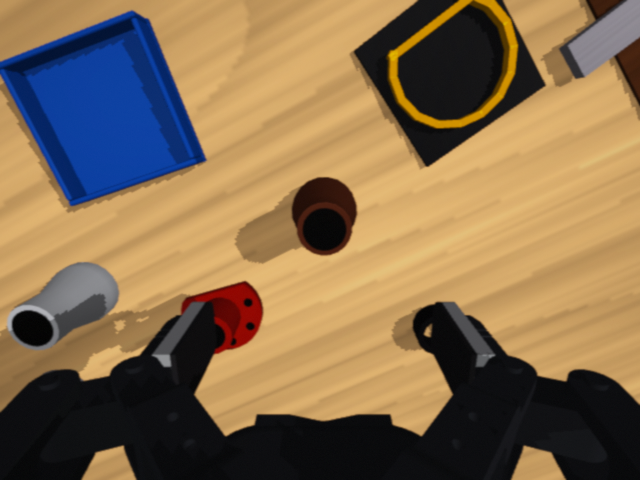

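The wrist view shows the rusty reducer at (323,220). Its fit matches the averaged estimate, so I pick and place it.

```bash
python3 - <<'E'
from h import *
s=pick(.4935,-.2508,-.47,.041,70)
if s['gripper_width']>.3:
    over(.5625,.394,.6,.22); st()
    place(.5625,.394,.6,.0475,up=.22)
    d=snap('wrist','w2'); print('orange',fit(d,'wrist','tray_orange',(.5625,.394),True,(0,)),fit(d,'wrist','reducer_rusty_mid',(.5625,.394),z0=.005))
over(.5265,-.0005,1.0,.2); st()
d=snap('wrist','w3'); print(fit(d,'wrist','reducer_stainless_mid',(.5265,-.0005)))
E
```

```text
t 6.8 tcp [ 0.4941 -0.2502  0.0418] w 0.47 gf 71.7 F [-0.8  2.5  8. ]
t 7.6 tcp [ 0.4927 -0.2498  0.1985] w 0.466 gf 72.5 F [-0.5  0.1 -6.5]
t 9.9 tcp [0.5635 0.392  0.2202] w 0.464 gf 72.4 F [-0.5 -1.1 -5.1]
t 11.6 tcp [0.5623 0.394  0.047 ] w 0.467 gf 72.4 F [-0.6 -0.1 -6.5]
t 12.9 tcp [0.5617 0.3938 0.2185] w 1.001 gf 0.0 F [0.4 0.1 0.2]
orange [0.5622 0.3933 0.003  0.9878] [0.5626 0.3926 0.     0.9447]
t 14.5 tcp [0.527  0.0007 0.1999] w 1.003 gf 0.0 F [0.8 0.8 0.5]
[ 0.5267 -0.0012  0.      0.9781]
```

View pics/w2.png

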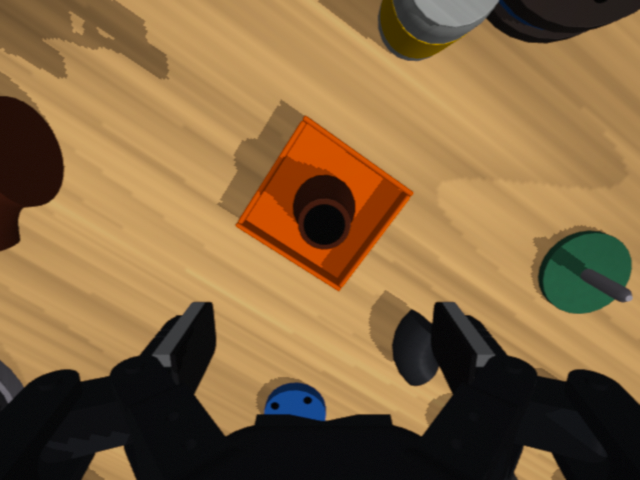

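View pics/w3.png

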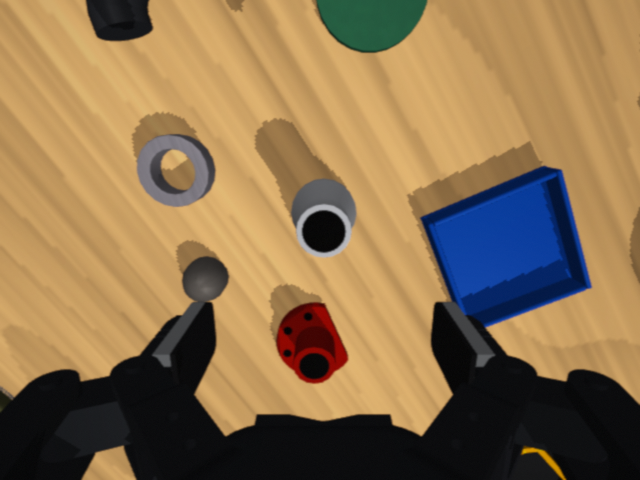

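The rusty reducer stands centred in the orange tray (323,215). The stainless one is at (323,220) with nothing in the way. I'll place it, then move the rings.

```bash
python3 - <<'E'
from h import *
s=pick(.5267,-.0010,1.0,.041,70)
assert s['gripper_width']>.3
place(.65,-.1255,1.0,.0475)
d=snap('wrist','w4'); print('blue',fit(d,'wrist','tray_blue',(.65,-.1255),True,(-.15,)),fit(d,'wrist','reducer_stainless_mid',(.65,-.1255),z0=.005))
over(.438,.1,1.2,.2)
d=snap('wrist','w5'); q=fit(d,'wrist','ring_large_mid',(.438,.1)); print('ring',q); st()
assert np.hypot(q[0]-.438,q[1]-.1)<.008 and q[3]>.85
s=pick(q[0],q[1],1.2,.001,50)
over(.6555,.129,1.2,.2)
d=snap('wrist','w6'); print('post',fit(d,'wrist','post',(.6555,.129)));st()
E
```

```text
t 16.4 tcp [ 0.5264 -0.0006  0.0417] w 0.472 gf 71.7 F [-2.3  0.1  8.7]
t 17.2 tcp [ 0.5255 -0.0007  0.1985] w 0.466 gf 72.9 F [-1.2  0.4 -6.4]
t 19.2 tcp [ 0.6499 -0.1256  0.047 ] w 0.468 gf 73.1 F [-1.1 -0.3 -5.9]
t 20.5 tcp [ 0.6494 -0.1251  0.1987] w 0.999 gf 0.0 F [-0.3  0.4 -1. ]
blue [ 0.6507 -0.1248 -0.1514  0.9867] [ 0.6508 -0.1261  0.      0.9676]
ring [0.4386 0.1013 0.     0.9738]
t 21.9 tcp [0.4392 0.0991 0.2001] w 0.998 gf 0.0 F [ 0.5 -0.5  0.1]
t 23.8 tcp [0.4387 0.1015 0.0021] w 0.698 gf 51.2 F [-2.5 -0.7 13.9]
t 24.7 tcp [0.4377 0.1013 0.1989] w 0.697 gf 54.6 F [-0.3  0.4 -3.1]
post [0.6559 0.1297 0.     0.8922]
t 25.7 tcp [0.6542 0.1289 0.2   ] w 0.697 gf 54.6 F [-0.6 -0.3 -3. ]
```

View pics/w6.png

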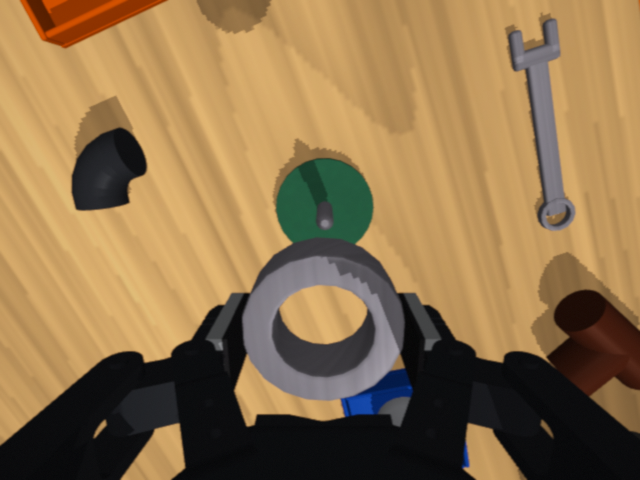

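View pics/w4.png

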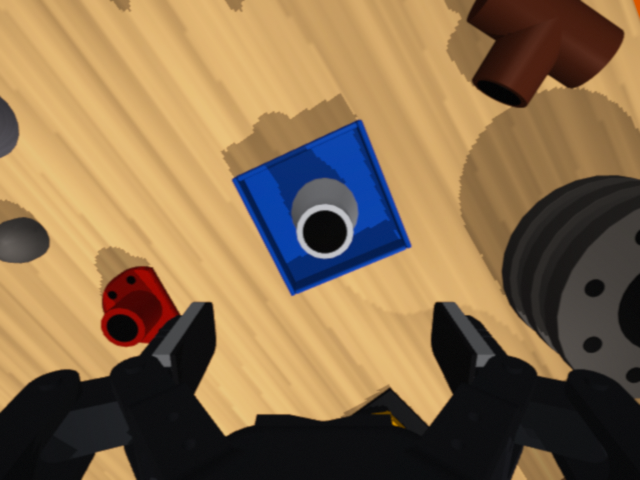

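The stainless reducer is centred in the blue tray (323,215). The large ring is held level, with the post straight ahead at (323,215). I'll thread it, then fetch the small ring.

```bash
python3 - <<'E'
from h import *
place(.6558,.1293,1.2,.0125)
d=snap('wrist','w7'); print('ring on post',fit(d,'wrist','ring_large_mid',(.656,.129),z0=.01))
over(.333,-.2975,0.,.2)
d=snap('wrist','w8'); q=fit(d,'wrist','ring_small_mid',(.333,-.2975)); print('ring',q); st()
if q is not None and np.hypot(q[0]-.333,q[1]+.2975)<.008 and q[3]>.85:
    s=pick(q[0],q[1],0.,.001,50)
    over(.6558,.1293,1.2,.2); st(); snap('wrist','w9')
E
```

```text
t 27.4 tcp [0.6552 0.1295 0.0124] w 0.702 gf 55.1 F [-4.   0.   1.4]
t 28.7 tcp [0.655  0.1294 0.1986] w 1.003 gf 0.0 F [-0.1 -0.9 -0.7]
ring on post [0.6559 0.1284 0.     0.9628]
ring [ 0.3334 -0.2981  0.      0.9287]
t 30.8 tcp [ 0.3339 -0.2971  0.1998] w 1.002 gf 0.0 F [-0.   0.3 -0.3]
t 32.7 tcp [ 0.3337 -0.2981  0.0016] w 0.515 gf 50.4 F [-0.7  1.4  7.6]
t 33.7 tcp [ 0.333  -0.2972  0.1989] w 0.513 gf 51.0 F [ 0.4 -0.2 -1.3]
t 35.6 tcp [0.6558 0.1268 0.2005] w 0.512 gf 51.0 F [-0.1 -0.7 -1.4]
```

View pics/w9.png

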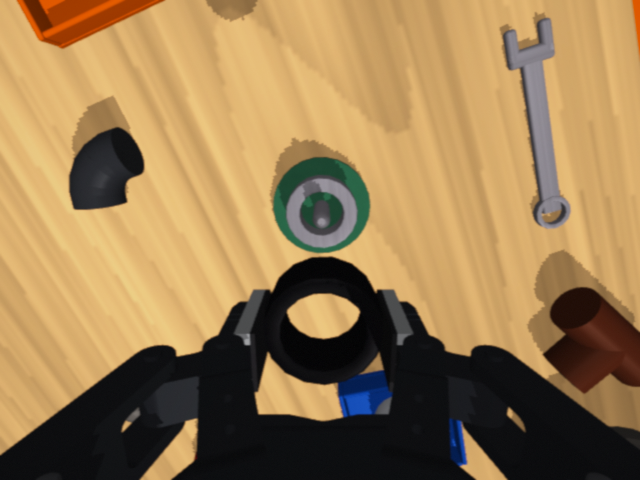

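The large ring lies on the foot around the post (322,212), and the small ring is held level. I'll thread it, then look closely at the nest and flange.

```bash
python3 - <<'E'
from h import *
place(.6558,.1290,1.2,.0365)
snap('wrist','w10')
over(.558,-.3995,0.32,.2); d=snap('wrist','w11'); print('nest',nestfit(d,(.558,-.3995)))
over(.446,-.112,0.,.2); d=snap('wrist','w12'); print('fl',fit(d,'wrist','flange_mid',(.446,-.112),True,np.arange(0,6.2,.8)))
st()
E
python3 -c "
import cv2,numpy as np
i=[cv2.imread(f'pics/w{k}.png') for k in (10,11,12)]
cv2.imwrite('pics/m1.png',cv2.resize(np.vstack([np.hstack([i[0][:330],i[1][:330]]),np.hstack([i[2][:330],i[2][:330]*0])]),(800,413)))"
```

```text
t 37.2 tcp [0.6556 0.129  0.036 ] w 0.509 gf 51.0 F [ 0.2  0.5 -0.6]
t 38.5 tcp [0.655  0.1292 0.1986] w 0.994 gf 0.0 F [-0.4 -0.5 -0.4]
nest [ 5.5800e-01 -3.9920e-01  6.4415e+00  3.3000e-03  2.2000e-03  2.7610e+03]
fl [ 0.4452 -0.1115 -0.1829  0.9834]
t 41.9 tcp [ 0.4468 -0.1132  0.2003] w 1.0 gf 0.0 F [-0.6  0.5 -0.2]
```

View pics/m1.png

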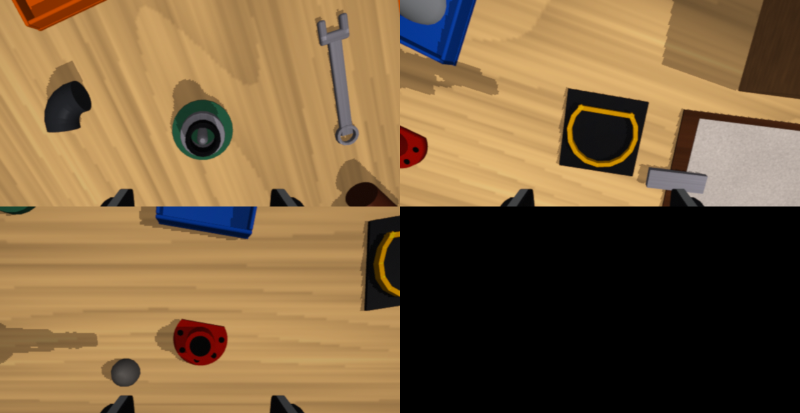

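The small ring sits on the large one, both around the post (203,135 in the montage). The flange flat and nest wall agree with the fitted yaws of −0.18 and +0.16. Now the flange.

```bash
python3 - <<'E'
from h import *
s=pick(.4452,-.1115,0.,.016,60)
assert s['gripper_width']>.3
place(.558,-.3992,.341,.0225,opening=.8)
d=snap('wrist','w13'); n=nestfit(d,(.558,-.3995)); print('nest',n,'fl',fit(d,'wrist','flange_mid',(.558,-.399),True,(.158,),z0=.005),'\nfl raised hyp',fit(d,'wrist','flange_mid',(.558,-.399),True,(.158,),z0=.015))
over(.6558,.1290,1.2,.2); d=viewer.capture('wrist')
print('rl',fit(d,'wrist','ring_large_mid',(.656,.129),z0=.01),'rs',fit(d,'wrist','ring_small_mid',(.656,.129),z0=.034))
cv2.imwrite('pics/w14.png',d['image'][:,:,::-1]); snap('scene','s2'); st()
w=cv2.imread('pics/w13.png');p=cv2.imread('pics/w14.png');s=cv2.imread('pics/s2.png')
f=lambda a:cv2.resize(a,(400,300))
cv2.imwrite('pics/m2.png',np.vstack([np.hstack([f(w[120:330,180:460]),f(p[120:330,180:460])]),np.hstack([f(s[330:480,150:350]),f(s[120:345,200:500])])]))
E
```

```text
t 43.8 tcp [ 0.4454 -0.1111  0.0166] w 0.441 gf 59.4 F [-1.3  1.1  8.9]
t 44.6 tcp [ 0.4444 -0.1107  0.1987] w 0.438 gf 60.6 F [ 0.6 -0.3 -4.8]
t 47.2 tcp [ 0.5578 -0.3992  0.022 ] w 0.442 gf 60.5 F [-0.5 -0.1 -3.5]
t 48.5 tcp [ 0.5576 -0.3984  0.1986] w 0.801 gf 0.0 F [-0.3  0.5 -1.8]
nest [ 5.580e-01 -3.991e-01  1.593e-01  3.400e-03  2.100e-03  2.756e+03] fl [ 0.5578 -0.4005  0.1544  0.9867] 
fl raised hyp [ 0.5596 -0.4     0.1514  0.9366]
rl [0.6563 0.1297 0.     0.3345] rs [0.656  0.1287 0.     0.9586]
t 50.8 tcp [0.656  0.1279 0.2001] w 0.8 gf 0.0 F [-1.1 -0.1 -0.8]
```

View pics/m2.png

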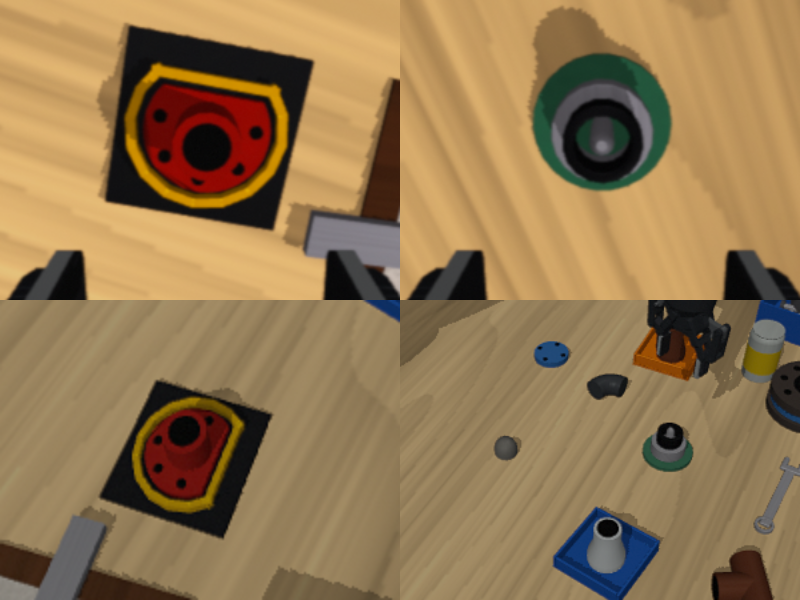

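The flange sits flush inside the yellow wall, flat to flat. The rings are stacked level on the post and both reducers stand upright in their trays. The gripper is clear of everything, so I'm handing in.

```bash
python3 -c "
from h import *
print(r.close_job())"
```

```text
the job is handed in; nothing more can be done
None
```

The job is handed in at about 51 s: the final pictures show both reducers upright in their trays, the rings stacked large then small on the post, and the flange seated in the nest with its flat against the straight wall.

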